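# Stand up the sample bottle and hold the tester's shutter open

### The job

The square sample bottle has been knocked over: stand it upright in the middle of the black pad in front of the grey light tester's window and let go of it. Then pull the yellow grip of the tester's spring-return shutter along until its black pointer lines up with the red mark, and keep it there: your program finishes while still holding the grip at the mark. Leave the bowl, the green box and the small reagent bottle where they are.

Things in the scene. Friction and masses are not known exactly. Their poses are not given: they have to be found in the camera images.
- bottle: White square sample bottle with a blue band and round blue screw cap, closed, rigid, about 0.16 kg. Square body 44 x 44 mm, 88 mm tall; cap 30 mm across, top of cap 115 mm above the base. Origin: centre of its base; its z axis runs from base to cap. At the start it lies on one flat side on the table, z axis level and its cap roughly towards -y (within 45 degrees).
- tester: Grey light tester, fixed to the table. Housing 90 mm deep (x, -45 to +45) by 260 mm long (y, -120 to +140), 65 mm tall; origin at table height. Its front, with the window (centred at y = -70 mm), faces its own -x. The shutter runs on top along its own +y.
- pad (a point): Centre of the upper face of the black pad in front of the tester's window, 8 mm above the table, level; axes as the tester's. The pad is an 80 mm square; this point lies 65 mm in front of the housing's front face, and a grey strip 25 mm wide joins pad and housing; the shutter blade stands 5 mm proud of the housing.
- grip (a point): Centre of the top face of the shutter's upright yellow grip, a block 16 mm (tester x) by 30 mm (tester y) and 45 mm tall, standing on the tester's top; its top face is 112 mm above the table. Free space above and on all sides of it. The thin steel blade that covers the window moves with it; the spring returns the shutter when it is let go.
- pointer (a point): Tip of the black pointer, a low bar that sticks out of the rear (+x of the tester) of the yellow grip's foot, 4 mm above the tester's top; it has the same y along the tester as the grip's centre, and moves with it.
- mark: Red mark, a line 4 mm wide on the scale on top of the tester, behind the grip; origin at the line's centre, 65 mm above the table. Its axes are the tester's. The pointer is at the mark when both have the same y along the tester. It sits 30 to 62 mm from the pointer's rest position.
- shutter (a joint): Travel of the shutter in m along the tester's +y: 0 shut (where the spring pulls it), 0.08 at the stop. Pull takes about 3 N at 0, rising by 70 N per m.
- bowl: Bystander: white bowl, 120 mm across, 45 mm tall. Origin at the centre of its underside.
- kit_box: Bystander: open green six-compartment box, 100 x 160 x 32 mm (x, y, z). Origin at the centre of its underside.
- reagent: Bystander: small white reagent bottle with a green cap, 34 mm across, 75 mm tall, standing. Origin at the centre of its underside.
Not all that is in view belongs to the job. What is shaped like the bottle but orange is not meant.

How it is judged:
On the way, in this order (a step that is already met when the one before it is completed fails the run):
1. the bottle stands upright in the middle of the pad, let go (angle between bottle's own z axis and vertical below 0.1 rad and height (world z) of bottle between 0.003 and 0.02 m and horizontal distance between bottle and pad below 0.018 m and contact force between the fingers and bottle below 0.2 N and linear speed of bottle below 0.03 m/s), for 0.3 s.
2. the shutter is held by the fingers with its pointer at the mark (y of pointer in the frame of mark between -0.005 and 0.005 m and contact force between the fingers and shutter above 1 N), for 0.5 s.
At the end, for the whole second after the job is handed in: The bottle stands on the pad, tilted less than 0.1 rad, its axis within 18 mm of the pad's centre, at rest and untouched by the fingers; the pointer is within 5 mm of the mark along the tester, the shutter is still (under 10 mm/s), held by the fingers (over 1 N) and not blocked by the bottle (all of step 1 and all of step 2 and contact force between bottle and shutter below 0.3 N and velocity of joint shutter between -0.01 and 0.01 m/s); the arm keeps its last pose, push and grip.
It fails at once if the white bowl is moved by more than 30 mm or tipped (distance of bowl from where it was at the start of the episode above 0.03 m or angle between bowl's own z axis and vertical above 0.4 rad).
It fails at once if the green kit box is moved by more than 30 mm or tipped (distance of kit_box from where it was at the start of the episode above 0.03 m or angle between kit_box's own z axis and vertical above 0.4 rad).
It fails at once if the small reagent bottle is moved by more than 30 mm or tipped (distance of reagent from where it was at the start of the episode above 0.03 m or angle between reagent's own z axis and vertical above 0.4 rad).
It also fails if it takes over 54 s, if anything falls off the work surface, if the arm or the gripper's body presses on something with over 40 N, if the wrist force passes 120 N, or if a joint passes its speed limit or range.

### The arm

A 6-joint arm with a two-finger parallel gripper is mounted at the origin on the work surface. World frame = base frame: x ahead of the robot, y to its left, z up, the work surface at z = 0. Lengths are in m, angles in rad, forces in N, time in s.
With the tool pointing down it reaches from about 0.225 to 0.875 m from the base axis. Payload 3.4 kg.
Tool frame: the origin (TCP) lies at the very end of the fingers, on their centre line; the grasp point (between the pads) lies 19 mm behind it (grip_depth is the distance from the TCP to the grasp point, in m); x points along the fingers, z is the direction in which the jaws open and shut, and the axes are right-handed (so a half turn about x gives the same grasp; the last joint's range is limited). The gripper opens to 85 mm and grips with 20 to 120 N. Pads are 22 mm wide; open, the fingers measure 114 mm over their backs; the gripper's body (76 mm by 85 mm) begins 54 mm behind the grasp point. The pads swing forward as they close: fully open they stand 13 mm farther back than shut.
Start: joints at [-1.376, 0.276, 1.505, -0, 1.361, -0.121], TCP at [0.179, -0.547, 0.231] pointing down, gripper open.
Joint ranges: [-2.89, 2.89], [-0.75, 2.08], [0.22, 2.7], [-1.18, 4.32], [0.11, 2.71], [-2.7, 2.7]. Speed limits (rad/s): [2.57, 2.57, 3.14, 3.14, 3.14, 3.14].

### API

Orientations are given as a unit quaternion [w, x, y, z].
In Python, from rig import get_state, get_image, sign_off, grip_depth gives the robot as it stands. The module is installed in compiled form; this text tells all that it offers.
- The arm moves only by the tool arm_command, never from a script. Its argument "series" is a list of rows, each an object with "dp": the shift along the tool's x, y, z scaled (see below), a list of three; "angular": the turn, a rotation vector about the tool's x, y, z scaled (see below), a list of three; "gripper": the finger opening in mm, from 0 to 85.4. A call has exactly 8 rows; each row shifts and turns the pose as measured when the row begins, along the tool's axes as they then stand; what a row does not reach is not made up. The controller multiplies each number of a shift by 0.12 m and each number of a turn by 90 degrees. A row lasts 1/8 s, in which the tool goes at most 62.5 mm and 10.7 degrees, less where a joint would pass 70% of its speed; a pose out of reach is approached as far as the arm can. A call with a number of a shift or a turn outside -1 to 1 is refused whole. A call with a gripper value outside its range is refused whole. The fingers move at their own pace and stop on an object; "grip_force" is the grip in N (left out, the last holds). Time passes only in rows, so rows that do not move let the fingers close, or fill a call up. It gives the time, the measured TCP pose, the force and the opening at its end, in the units of the state.
- get_state(): the state, without advancing time (a new reading comes with each control period).
- get_image(name): name is "side" or "top"; returns a dict with "image" (420x560x3 uint8, blue, green, red), "depth" (420x560 float32, m along the optical axis (not along the pixel's ray), 0 where there is no reading), "mtx" (3x3 intrinsics, pixels), "view" (4x4, takes a point from world to camera coordinates). Camera axes: x right, y up, looking along -z (the intrinsics and any distortion apply to the point x, -y, -z); pixel columns grow to the right and rows downward; lengths in m; the calibration is good to about 2 mm. A picture is of the moment at which its call begins.
- sign_off(): hands the job in, once; it reports no verdict.
The state is a dict: "clock": time; "qpos": joint angles; "qd": joint speeds; "effort": joint torques, N m; "position": TCP position; "ee_rot": TCP orientation; "contact_force": force on the tool from outside, world axes, zero at the start; "moment": the same for the moment, N m; "width": finger opening in m.
Only numpy, scipy, OpenCV 4.12 (cv2) and the standard library are available. Lean on these libraries where they do the work, as an engineer would, in place of code of your own. Each camera call takes 0.05 s, during which the arm holds its last target. There are 200 camera calls.

## Working session

There is one attempt and no reset: what is moved stays moved. The work goes in short steps, Python scripts to look and compute and a tool call to move; the robot and the scene stay as the last step left them, time stands still between calls to the robot, and variables do not carry over. Pictures are saved under pics/ and viewed, about 8 in all and at most 12, crops included, and the job is handed in when it is done.

Besides the shell and the picture viewer there is one more tool, called in YAML: its name, and indented under it one key for each argument. arm_command: Moves the arm, as the interface text tells. Its arguments: {"type":"object","properties":{"series":{"type":"array","items":{"type":"object","properties":{"dp":{"type":"array","items":{"type":"number"}},"angular":{"type":"array","items":{"type":"number"}},"gripper":{"type":"number"}}}},"grip_force":{"type":"number"}},"required":["series"]}

```bash
mkdir -p pics
cat > h.py <<'E'
import numpy as np, cv2
from rig import get_state, get_image, sign_off, grip_depth
from scipy.spatial.transform import Rotation as R
def cloud(d):
    z=d["depth"]; h,w=z.shape; K=d["mtx"]; v,u=np.mgrid[:h,:w]
    p=np.stack([(u-K[0,2])/K[0,0]*z,-(v-K[1,2])/K[1,1]*z,-z,np.ones_like(z)],-1)
    P=(p@np.linalg.inv(d["view"]).T)[...,:3]; P[z==0]=np.nan; return P
def ray(d,u,v,zp):
    K=d["mtx"];c=np.array([(u-K[0,2])/K[0,0],-(v-K[1,2])/K[1,1],-1]);T=np.linalg.inv(d["view"])
    r=T[:3,:3]@c;o=T[:3,3];return o+r*(zp-o[2])/r[2]
def tool():
    s=get_state();q=s["ee_rot"];return s,np.array(s["position"]),R.from_quat([q[1],q[2],q[3],q[0]])
E
python3 - <<'E'
from h import *
for n in("top","side"):
    d=get_image(n);cv2.imwrite(f"pics/{n}0.png",d["image"]);np.savez(f"{n}0.npz",**d)
    print(n,d["mtx"],d["view"],[k for k in d])
s,p,r=tool();print(s,r.as_matrix(),grip_depth)
E
```

```text
top [[489.60543176   0.         282.40089291]
 [  0.         489.60543176 199.77890941]
 [  0.           0.           1.        ]] [[-0.00160827 -0.99987263 -0.01587882  0.04269299]
 [ 0.99917981 -0.00224923  0.04043076 -0.57757412]
 [-0.04046132 -0.01580077  0.99905616 -1.32851876]
 [ 0.          0.          0.          1.        ]] ['image', 'depth', 'mtx', 'view']
side [[459.89042394   0.         282.36192709]
 [  0.         459.89042394 208.21594772]
 [  0.           0.           1.        ]] [[-0.98285889 -0.18385819 -0.01358567  0.59643802]
 [ 0.13110637 -0.74886344  0.64962657 -0.13326195]
 [-0.12961297  0.63671008  0.76013206 -1.01055013]
 [ 0.          0.          0.          1.        ]] ['image', 'depth', 'mtx', 'view']
{'clock': 0.1, 'qpos': array([-1.37597581e+00,  2.76534403e-01,  1.50598703e+00,  8.12770364e-06,
        1.36070279e+00, -1.21034030e-01]), 'qd': array([-0.0007938 , -0.00152881, -0.00344135, -0.00018338, -0.00075193,
        0.00064501]), 'effort': array([ 1.46374714e-03, -4.17699444e+01, -2.46405798e+01, -1.02977458e-04,
        5.79172527e-03,  7.73739771e-06]), 'position': array([ 0.1785008 , -0.54610698,  0.23053247]), 'ee_rot': array([ 0.57199221,  0.41553686,  0.57283371, -0.4147476 ]), 'contact_force': array([-0.05670081, -0.13334433,  0.11836073]), 'moment': array([-0.02538177,  0.02162522,  0.00860795]), 'width': 0.08540887316556661} [[-3.08058520e-04  9.50531839e-01  3.10626993e-01]
 [ 1.60224735e-03  3.10627079e-01 -9.50530510e-01]
 [-9.99998669e-01  2.04882253e-04 -1.61867843e-03]] 0.0187
```

View pics/top0.png

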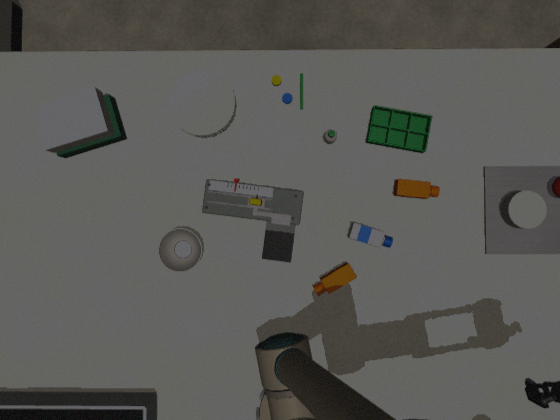

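View pics/side0.png

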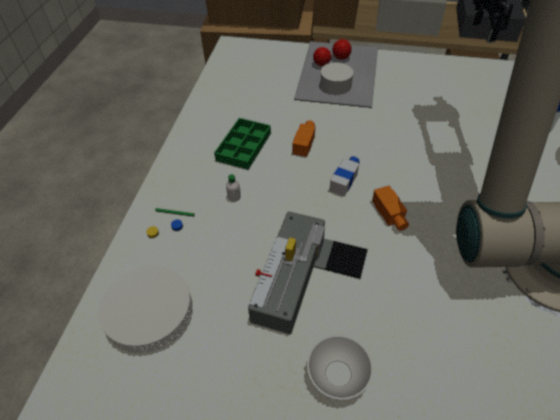

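The top view shows the white bottle with a blue band at about (370,235), its cap pointing right (-y) to (390,241). Two orange decoys lie at (413,188) and (335,279). The tester is at (253,202), the pad at (279,246), the yellow grip at (257,202) and the red mark at (237,184). The bowl is at (181,249). The side view agrees, with the bottle at (345,175).

The candidates are white/blue (370,235) and orange (413,188) and (335,279). Only the first is white with a blue band, so I'll confirm it in a crop.

```bash
cat > m.py <<'E'
from h import *
d=dict(np.load("top0.npz"));P=cloud(d);im=d["image"];hsv=cv2.cvtColor(im,cv2.COLOR_BGR2HSV)
def blob(m,box):
    x0,y0,x1,y1=box;k=np.zeros(m.shape,bool);k[y0:y1,x0:x1]=m[y0:y1,x0:x1];return k
# bottle by height in box
k=blob(P[...,2]>0.012,(335,205,405,262))
v,u=np.nonzero(k);print("bottle n",k.sum(),"z",np.percentile(P[k][:,2],[5,50,95]))
top=k&(P[...,2]>0.038)
Q=P[top][:,:2].astype(np.float32);r=cv2.minAreaRect(Q);print("rect top face",r)
Q=P[k][:,:2].astype(np.float32);print("rect all",cv2.minAreaRect(Q))
b=blob((hsv[...,0]>100)&(hsv[...,0]<130)&(hsv[...,1]>120)&k,(378,205,405,262));print("cap",np.nanmean(P[b],0),b.sum())
# tester housing top
k=blob((P[...,2]>0.055)&(P[...,2]<0.078),(190,165,315,240))
Q=P[k][:,:2].astype(np.float32);r=cv2.minAreaRect(Q);print("tester",r,cv2.boxPoints(r),np.median(P[k][:,2]))
k=blob((P[...,2]>0.003)&(P[...,2]<0.03)&(hsv[...,2]<75),(255,222,305,270))
Q=P[k][:,:2].astype(np.float32);r=cv2.minAreaRect(Q);print("pad",r,k.sum(),np.median(P[k][:,2]))
k=blob((hsv[...,0]>20)&(hsv[...,0]<35)&(hsv[...,1]>150)&(hsv[...,2]>100),(235,190,275,215))
v,u=np.nonzero(k);print("grip",u.mean(),v.mean(),k.sum(),np.median(P[k],0),ray(d,u.mean(),v.mean(),.112))
k=blob(((hsv[...,0]<8)|(hsv[...,0]>172))&(hsv[...,1]>130)&(hsv[...,2]>60),(220,170,255,200))
v,u=np.nonzero(k);print("mark",u.min(),u.max(),v.min(),v.max(),k.sum(),ray(d,u.mean(),v.mean(),.065),np.median(P[k],0))
k=blob(P[...,2]>.02,(155,220,210,275));print("bowl",P[k].min(0),P[k].max(0))
a=cv2.resize(im[160:270,330:450],None,fx=4,fy=4,interpolation=cv2.INTER_CUBIC)
c=cv2.resize(im[165:265,195:310],None,fx=5,fy=5,interpolation=cv2.INTER_CUBIC)[:440]
c=c[:, :]; a=a[:440]
out=np.hstack([a[:440],c[:440]]);out=cv2.resize(cv2.convertScaleAbs(out,alpha=1.6),(800,int(440*800/out.shape[1])));cv2.imwrite("pics/crop.png",out)
E
python3 m.py
```

```text
bottle n 669 z [0.03135077 0.04416849 0.04922704]
rect top face ((0.4803522825241089, -0.19517818093299866), (0.11347371339797974, 0.0443485863506794), 72.81375122070312)
rect all ((0.480298787355423, -0.19535112380981445), (0.11439324170351028, 0.0443485863506794), 72.81375122070312)
cap [ 0.46520255 -0.2396553   0.03562039] 78
tester ((0.5746079087257385, 0.11943358927965164), (0.26116883754730225, 0.10117243230342865), 81.13958740234375) [[ 0.5045117  -0.00180082]
 [ 0.6044768  -0.01738418]
 [ 0.6447041   0.240668  ]
 [ 0.544739    0.25625136]] 0.06668808080902733
pad ((0.46522772312164307, 0.052766673266887665), (0.08160518109798431, 0.10568766295909882), 81.28805541992188) 1037 0.009026772671720806
grip 254.66666666666666 201.54166666666666 24 [0.56815183 0.10957802 0.11281444] [0.56929147 0.1103336  0.112     ]
mark 234 238 179 190 25 [0.62092188 0.16422258 0.065     ] [0.62474391 0.16445859 0.07153105]
bowl [0.38662035 0.25687305 0.0200058 ] [0.5014852  0.37461802 0.05300866]
```

View pics/crop.png

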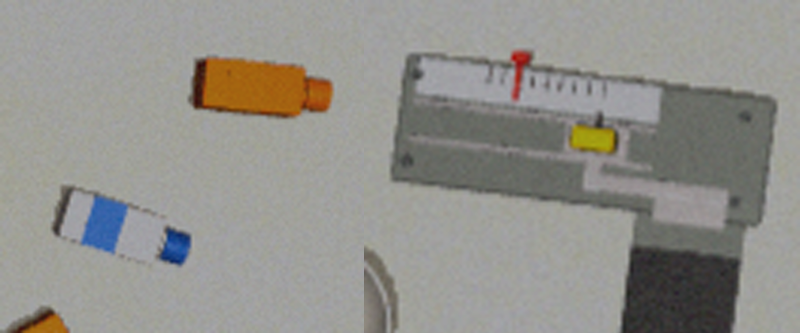

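The crop confirms it: the white bottle with the blue band is at (120,225) in the crop, the red mark's line at (517,80) and the pointer at (599,118). Next I'll work out wrist feasibility for the grasp and place orientations.

```bash
cat > k.py <<'E'
from h import *
def Rm(a,p): return R.from_euler('Z',a)*R.from_euler('Y',p)
C=np.array([[0,0,-1],[0,1,0],[1,0,0]]) # cols tool x,y,z in local
def frame(f,zt): f=f/np.linalg.norm(f);zt=zt/np.linalg.norm(zt);return np.stack([f,np.cross(zt,f),zt],1)
def wrist(M,j1,p):
    L=(Rm(j1,p).inv()*R.from_matrix(M@C.T)).as_euler('ZYZ');return L
T=np.radians(30)
def az(d):d=np.radians(d);return np.array([np.cos(d),np.sin(d),0])
Z=np.array([0,0,1.])
AZB,AZP=-107.2,-98.9
Mg={s:frame(-Z*np.cos(T)-az(AZB)*np.sin(T),s*az(AZB+90)) for s in(1,-1)}
Mp={s:frame(az(AZP)*np.cos(T)-Z*np.sin(T),s*az(AZP+90)) for s in(1,-1)}
G=np.array([.482,-.190,.030]);PL=np.array([.456,.055,.060])
if __name__=="__main__":
  s,p,r=tool();q=s["qpos"];print("start",wrist(r.as_matrix(),q[0],q[1]+q[2]),q[3:])
  for nm,M,pt in(("g",Mg,G),("p",Mp,PL)):
    for sg in(1,-1):
      w=pt-0.25*M[sg][:,0];j1=np.arctan2(w[1],w[0])
      for pp in(1.4,1.8,2.1): print(nm,sg,w.round(2),round(j1,2),pp,wrist(M[sg],j1,pp).round(2))
E
python3 k.py
```

```text
start [ 8.12770364e-06  1.36070279e+00 -1.21034030e-01] [ 8.12770364e-06  1.36070279e+00 -1.21034030e-01]
g 1 [ 0.45 -0.31  0.25] -0.61 1.4 [ 0.52  1.87 -0.18]
g 1 [ 0.45 -0.31  0.25] -0.61 1.8 [ 0.5   1.52 -0.38]
g 1 [ 0.45 -0.31  0.25] -0.61 2.1 [ 0.52  1.26 -0.53]
g -1 [ 0.45 -0.31  0.25] -0.61 1.4 [0.52 1.87 2.96]
g -1 [ 0.45 -0.31  0.25] -0.61 1.8 [0.5  1.52 2.76]
g -1 [ 0.45 -0.31  0.25] -0.61 2.1 [0.52 1.26 2.61]
p 1 [0.49 0.27 0.18] 0.5 1.4 [-1.04  2.22  0.19]
p 1 [0.49 0.27 0.18] 0.5 1.8 [-0.85  1.98  0.57]
p 1 [0.49 0.27 0.18] 0.5 2.1 [-0.78  1.78  0.8 ]
p -1 [0.49 0.27 0.18] 0.5 1.4 [-1.04  2.22 -2.95]
p -1 [0.49 0.27 0.18] 0.5 1.8 [-0.85  1.98 -2.57]
p -1 [0.49 0.27 0.18] 0.5 2.1 [-0.78  1.78 -2.34]
```

```bash
cat > plan.py <<'E'
from h import *
from scipy.spatial.transform import Slerp
def plan(target,M,n=8,grip=None):
    s,p,r=tool();Rt=r if M is None else R.from_matrix(M)
    sl=Slerp([0,1],R.concatenate([r,Rt]));t=np.linspace(0,1,n+1)
    print("state t",round(s["clock"],2),"p",p.round(4),"q",s["qpos"].round(2),"F",np.round(s["contact_force"],1),"w",round(s["width"],4),
      "rot left deg",round(np.degrees((r.inv()*Rt).magnitude()),1),"dist",np.round(target-p,4))
    for a,b in zip(t[:-1],t[1:]):
        Ra,Rb=sl(a),sl(b);dp=Ra.inv().apply((b-a)*(target-p))/.12;w=(Ra.inv()*Rb).as_rotvec()/(np.pi/2)
        print('{"dp":%s,"angular":%s%s},'%(dp.round(3).tolist(),w.round(3).tolist(),"" if grip is None else ',"gripper":%g'%grip))
E
python3 - <<'E'
from plan import *; from k import *
plan(G+.0187*Mg[1][:,0]+[0,0,.12],Mg[1],12,85)
E
```

```text
state t 0.1 p [ 0.1785 -0.5461  0.2305] q [-1.38  0.28  1.51  0.    1.36 -0.12] F [-0.1 -0.1  0.1] w 0.0854 rot left deg 61.8 dist [ 0.3063  0.365  -0.0967]
{"dp":[0.068, 0.281, -0.175],"angular":[-0.049, 0.013, 0.026],"gripper":85},
{"dp":[0.082, 0.291, -0.151],"angular":[-0.049, 0.013, 0.026],"gripper":85},
{"dp":[0.097, 0.298, -0.126],"angular":[-0.049, 0.013, 0.026],"gripper":85},
{"dp":[0.111, 0.302, -0.101],"angular":[-0.049, 0.013, 0.026],"gripper":85},
{"dp":[0.125, 0.304, -0.075],"angular":[-0.049, 0.013, 0.026],"gripper":85},
{"dp":[0.139, 0.304, -0.048],"angular":[-0.049, 0.013, 0.026],"gripper":85},
{"dp":[0.152, 0.301, -0.022],"angular":[-0.049, 0.013, 0.026],"gripper":85},
{"dp":[0.164, 0.295, 0.005],"angular":[-0.049, 0.013, 0.026],"gripper":85},
{"dp":[0.175, 0.287, 0.031],"angular":[-0.049, 0.013, 0.026],"gripper":85},
{"dp":[0.186, 0.276, 0.056],"angular":[-0.049, 0.013, 0.026],"gripper":85},
{"dp":[0.195, 0.263, 0.081],"angular":[-0.049, 0.013, 0.026],"gripper":85},
{"dp":[0.204, 0.248, 0.105],"angular":[-0.049, 0.013, 0.026],"gripper":85},
```

arm_command:
  series:
    - {"dp": [0.07,0.28,-0.175],"angular": [-0.05,0.013,0.026],"gripper": 85}
    - {"dp": [0.08,0.29,-0.15],"angular": [-0.05,0.013,0.026],"gripper": 85}
    - {"dp": [0.1,0.3,-0.125],"angular": [-0.05,0.013,0.026],"gripper": 85}
    - {"dp": [0.11,0.3,-0.1],"angular": [-0.05,0.013,0.026],"gripper": 85}
    - {"dp": [0.125,0.3,-0.075],"angular": [-0.05,0.013,0.026],"gripper": 85}
    - {"dp": [0.14,0.3,-0.05],"angular": [-0.05,0.013,0.026],"gripper": 85}
    - {"dp": [0.15,0.3,-0.02],"angular": [-0.05,0.013,0.026],"gripper": 85}
    - {"dp": [0.16,0.295,0],"angular": [-0.05,0.013,0.026],"gripper": 85}
  grip_force: 60

```text
clock: 1.1
position: [0.383, -0.2945, 0.1642]
ee_rot: [0.684, 0.336, 0.643, -0.077]
contact_force: [-0.2, -0.0, -0.2]
width: 0.0854
```

Run:
```python
from plan import *; from k import *
plan(G+.0187*Mg[1][:,0]+[0,0,.12],Mg[1],7,85)
```

```text
state t 1.1 p [ 0.383  -0.2945  0.1642] q [-1.04  0.27  1.75  0.32  1.34 -0.54] F [-0.2 -0.  -0.2] w 0.0854 rot left deg 19.0 dist [ 0.1018  0.1135 -0.0304]
{"dp":[0.097, 0.155, 0.027],"angular":[-0.026, 0.007, 0.013],"gripper":85},
{"dp":[0.1, 0.152, 0.034],"angular":[-0.026, 0.007, 0.013],"gripper":85},
{"dp":[0.103, 0.148, 0.042],"angular":[-0.026, 0.007, 0.013],"gripper":85},
{"dp":[0.105, 0.144, 0.049],"angular":[-0.026, 0.007, 0.013],"gripper":85},
{"dp":[0.108, 0.14, 0.056],"angular":[-0.026, 0.007, 0.013],"gripper":85},
{"dp":[0.11, 0.135, 0.063],"angular":[-0.026, 0.007, 0.013],"gripper":85},
{"dp":[0.112, 0.13, 0.069],"angular":[-0.026, 0.007, 0.013],"gripper":85},
```

arm_command:
  series:
    - {"dp": [0.1,0.155,0.027],"angular": [-0.026,0.007,0.013],"gripper": 85}
    - {"dp": [0.1,0.152,0.034],"angular": [-0.026,0.007,0.013],"gripper": 85}
    - {"dp": [0.103,0.148,0.042],"angular": [-0.026,0.007,0.013],"gripper": 85}
    - {"dp": [0.105,0.144,0.05],"angular": [-0.026,0.007,0.013],"gripper": 85}
    - {"dp": [0.108,0.14,0.056],"angular": [-0.026,0.007,0.013],"gripper": 85}
    - {"dp": [0.11,0.135,0.063],"angular": [-0.026,0.007,0.013],"gripper": 85}
    - {"dp": [0.112,0.13,0.07],"angular": [-0.026,0.007,0.013],"gripper": 85}
    - {"dp": [0,0,0],"angular": [0,0,0],"gripper": 85}

```text
clock: 2.1
position: [0.491, -0.1735, 0.1306]
ee_rot: [0.703, 0.279, 0.648, 0.086]
contact_force: [1.3, -1.4, 0.1]
width: 0.0852
```

Run:
```python
from plan import *; from k import *
plan(G+.0187*Mg[1][:,0],Mg[1],6,85)
```

```text
state t 2.1 p [ 0.491  -0.1735  0.1306] q [-0.8   0.38  1.76  0.47  1.31 -0.71] F [ 1.3 -1.4  0.1] w 0.0852 rot left deg 1.0 dist [-0.0063 -0.0076 -0.1168]
{"dp":[0.134, -0.093, -0.006],"angular":[0.002, -0.0, -0.0],"gripper":85},
{"dp":[0.134, -0.093, -0.006],"angular":[0.002, -0.0, -0.0],"gripper":85},
{"dp":[0.134, -0.092, -0.006],"angular":[0.002, -0.0, -0.0],"gripper":85},
{"dp":[0.134, -0.092, -0.006],"angular":[0.002, -0.0, -0.0],"gripper":85},
{"dp":[0.134, -0.092, -0.005],"angular":[0.002, -0.0, -0.0],"gripper":85},
{"dp":[0.134, -0.092, -0.005],"angular":[0.002, -0.0, -0.0],"gripper":85},
```

arm_command:
  series:
    - {"dp": [0.134,-0.093,-0.006],"angular": [0.012,0,0],"gripper": 85}
    - {"dp": [0.134,-0.093,-0.006],"angular": [0,0,0],"gripper": 85}
    - {"dp": [0.134,-0.092,-0.006],"angular": [0,0,0],"gripper": 85}
    - {"dp": [0.134,-0.092,-0.006],"angular": [0,0,0],"gripper": 85}
    - {"dp": [0.134,-0.092,-0.005],"angular": [0,0,0],"gripper": 85}
    - {"dp": [0.134,-0.092,-0.005],"angular": [0,0,0],"gripper": 85}
    - {"dp": [0,0,0],"angular": [0,0,0],"gripper": 85}
    - {"dp": [0,0,0],"angular": [0,0,0],"gripper": 60}

```text
clock: 3.1
position: [0.4846, -0.1849, 0.0122]
ee_rot: [0.702, 0.283, 0.648, 0.078]
contact_force: [0.6, 0.1, -0.8]
width: 0.0691
```

Run:
```python
from plan import *; from k import *
plan(G+.0187*Mg[1][:,0],Mg[1],1,85)
d=get_image("side");cv2.imwrite("pics/s1.png",cv2.resize(d["image"][110:260,270:430],None,fx=4,fy=4,interpolation=cv2.INTER_CUBIC))
```

```text
state t 3.1 p [ 0.4846 -0.1849  0.0122] q [-0.82  0.53  1.87  0.51  1.08 -0.84] F [ 0.6  0.1 -0.8] w 0.0691 rot left deg 0.1 dist [0.0001 0.0038 0.0016]
{"dp":[0.003, 0.033, -0.008],"angular":[-0.0, -0.0, 0.001],"gripper":85},
```

View pics/s1.png

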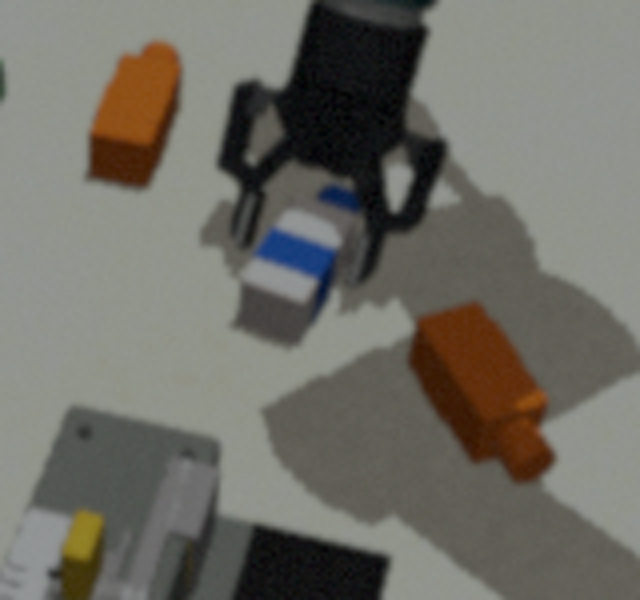

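The jaws straddle the bottle squarely: bottle at (290,260), fingers at (245,215) and (368,250). I'll close on it.

arm_command:
  series:
    - {"dp": [0,0.033,-0.008],"angular": [0,0,0],"gripper": 60}
    - {"dp": [0,0,0],"angular": [0,0,0],"gripper": 30}
    - {"dp": [0,0,0],"angular": [0,0,0],"gripper": 30}
    - {"dp": [0,0,0],"angular": [0,0,0],"gripper": 30}
    - {"dp": [0,0,0],"angular": [0,0,0],"gripper": 30}
    - {"dp": [0,0,0],"angular": [0,0,0],"gripper": 30}
    - {"dp": [-0.1,0.06,0],"angular": [0,0,0],"gripper": 30}
    - {"dp": [-0.2,0.12,0],"angular": [0,0,0],"gripper": 30}

```text
clock: 4.15
position: [0.4841, -0.1797, 0.0578]
ee_rot: [0.702, 0.283, 0.649, 0.078]
contact_force: [0.7, 0.5, -2.1]
width: 0.0433
```

Run:
```python
from plan import *; from k import *
s,p,r=tool();print(s["width"],s["contact_force"],p)
# hover over pad with 12cm clearance
plan(PL+.0187*Mp[1][:,0]+[0,0,.12],Mp[1],14,30)
```

```text
0.04328515407794533 [ 0.74347998  0.49581913 -2.08588337] [ 0.48412848 -0.1797183   0.05777313]
state t 4.15 p [ 0.4841 -0.1797  0.0578] q [-0.81  0.46  1.84  0.49  1.16 -0.78] F [ 0.7  0.5 -2.1] w 0.0433 rot left deg 90.2 dist [-0.0306  0.2187  0.1129]
{"dp":[0.001, 0.137, -0.056],"angular":[-0.007, -0.002, -0.071],"gripper":30},
{"dp":[-0.014, 0.136, -0.054],"angular":[-0.007, -0.002, -0.071],"gripper":30},
{"dp":[-0.03, 0.135, -0.053],"angular":[-0.007, -0.002, -0.071],"gripper":30},
{"dp":[-0.045, 0.131, -0.051],"angular":[-0.007, -0.002, -0.071],"gripper":30},
{"dp":[-0.059, 0.126, -0.05],"angular":[-0.007, -0.002, -0.071],"gripper":30},
{"dp":[-0.073, 0.119, -0.048],"angular":[-0.007, -0.002, -0.071],"gripper":30},
{"dp":[-0.086, 0.111, -0.047],"angular":[-0.007, -0.002, -0.071],"gripper":30},
{"dp":[-0.098, 0.101, -0.045],"angular":[-0.007, -0.002, -0.071],"gripper":30},
{"dp":[-0.109, 0.09, -0.044],"angular":[-0.007, -0.002, -0.071],"gripper":30},
{"dp":[-0.118, 0.077, -0.043],"angular":[-0.007, -0.002, -0.071],"gripper":30},
{"dp":[-0.126, 0.064, -0.041],"angular":[-0.007, -0.002, -0.071],"gripper":30},
{"dp":[-0.133, 0.05, -0.04],"angular":[-0.007, -0.002, -0.071],"gripper":30},
{"dp":[-0.138, 0.035, -0.039],"angular":[-0.007, -0.002, -0.071],"gripper":30},
{"dp":[-0.141, 0.02, -0.039],"angular":[-0.007, -0.002, -0.071],"gripper":30},
```

Run:
```python
from plan import *; from k import *
s,p,r=tool();H=Slerp([0,1],R.concatenate([r,R.from_matrix(Mp[1])]))(.5).as_matrix()
plan(np.array([.465,-.13,.21]),H,8,30)
```

```text
state t 4.15 p [ 0.4841 -0.1797  0.0578] q [-0.81  0.46  1.84  0.49  1.16 -0.78] F [ 0.7  0.5 -2.1] w 0.0433 rot left deg 45.1 dist [-0.0191  0.0497  0.1522]
{"dp":[-0.116, 0.117, -0.035],"angular":[-0.006, -0.002, -0.062],"gripper":30},
{"dp":[-0.127, 0.105, -0.033],"angular":[-0.006, -0.002, -0.062],"gripper":30},
{"dp":[-0.136, 0.093, -0.032],"angular":[-0.006, -0.002, -0.062],"gripper":30},
{"dp":[-0.145, 0.079, -0.031],"angular":[-0.006, -0.002, -0.062],"gripper":30},
{"dp":[-0.152, 0.065, -0.03],"angular":[-0.006, -0.002, -0.062],"gripper":30},
{"dp":[-0.158, 0.05, -0.029],"angular":[-0.006, -0.002, -0.062],"gripper":30},
{"dp":[-0.162, 0.035, -0.028],"angular":[-0.006, -0.002, -0.062],"gripper":30},
{"dp":[-0.165, 0.019, -0.027],"angular":[-0.006, -0.002, -0.062],"gripper":30},
```

arm_command:
  series:
    - {"dp": [-0.12,0.12,-0.035],"angular": [-0.006,-0.002,-0.062],"gripper": 30}
    - {"dp": [-0.127,0.105,-0.033],"angular": [-0.006,-0.002,-0.062],"gripper": 30}
    - {"dp": [-0.136,0.093,-0.032],"angular": [-0.006,-0.002,-0.062],"gripper": 30}
    - {"dp": [-0.145,0.08,-0.03],"angular": [-0.006,-0.002,-0.062],"gripper": 30}
    - {"dp": [-0.152,0.065,-0.03],"angular": [-0.006,-0.002,-0.062],"gripper": 30}
    - {"dp": [-0.158,0.05,-0.03],"angular": [-0.006,-0.002,-0.062],"gripper": 30}
    - {"dp": [-0.162,0.035,-0.028],"angular": [-0.006,-0.002,-0.062],"gripper": 30}
    - {"dp": [-0.165,0.02,-0.027],"angular": [-0.006,-0.002,-0.062],"gripper": 30}

```text
clock: 5.15
position: [0.4614, -0.127, 0.2221]
ee_rot: [0.695, -0.014, 0.695, -0.185]
contact_force: [0.6, 0.8, -2.8]
width: 0.043
```

Run:
```python
from plan import *; from k import *
plan(PL+.0187*Mp[1][:,0]+[0,0,.13],Mp[1],8,30)
```

```text
state t 5.15 p [ 0.4614 -0.127   0.2221] q [-0.2   0.14  1.75 -0.3   1.24  0.14] F [ 0.6  0.8 -2.8] w 0.043 rot left deg 44.2 dist [-0.0079  0.166  -0.0415]
{"dp":[-0.006, 0.171, -0.051],"angular":[-0.007, -0.002, -0.061],"gripper":30},
{"dp":[-0.022, 0.17, -0.049],"angular":[-0.007, -0.002, -0.061],"gripper":30},
{"dp":[-0.039, 0.168, -0.047],"angular":[-0.007, -0.002, -0.061],"gripper":30},
{"dp":[-0.055, 0.164, -0.045],"angular":[-0.007, -0.002, -0.061],"gripper":30},
{"dp":[-0.07, 0.158, -0.043],"angular":[-0.007, -0.002, -0.061],"gripper":30},
{"dp":[-0.085, 0.151, -0.041],"angular":[-0.007, -0.002, -0.061],"gripper":30},
{"dp":[-0.1, 0.143, -0.039],"angular":[-0.007, -0.002, -0.061],"gripper":30},
{"dp":[-0.113, 0.133, -0.037],"angular":[-0.007, -0.002, -0.061],"gripper":30},
```

arm_command:
  series:
    - {"dp": [-0.006,0.17,-0.05],"angular": [-0.007,-0.002,-0.061],"gripper": 30}
    - {"dp": [-0.022,0.17,-0.05],"angular": [-0.007,-0.002,-0.061],"gripper": 30}
    - {"dp": [-0.04,0.168,-0.047],"angular": [-0.007,-0.002,-0.061],"gripper": 30}
    - {"dp": [-0.055,0.164,-0.045],"angular": [-0.007,-0.002,-0.061],"gripper": 30}
    - {"dp": [-0.07,0.158,-0.043],"angular": [-0.007,-0.002,-0.061],"gripper": 30}
    - {"dp": [-0.085,0.15,-0.04],"angular": [-0.007,-0.002,-0.061],"gripper": 30}
    - {"dp": [-0.1,0.143,-0.04],"angular": [-0.007,-0.002,-0.061],"gripper": 30}
    - {"dp": [-0.113,0.133,-0.037],"angular": [-0.007,-0.002,-0.061],"gripper": 30}

```text
clock: 6.15
position: [0.452, 0.048, 0.187]
ee_rot: [0.584, -0.302, 0.632, -0.411]
contact_force: [0.6, -0.2, -2.1]
width: 0.0436
```

Run:
```python
from plan import *; from k import *
plan(PL+.0187*Mp[1][:,0]+[0,0,.13],Mp[1],8,30)
d=get_image("side");np.savez("side1.npz",**d);cv2.imwrite("pics/s2.png",cv2.resize(d["image"][100:380,230:430],None,fx=2,fy=2))
d=get_image("top");np.savez("top1.npz",**d);P=cloud(d)
cv2.imwrite("pics/ts2.png",np.hstack([cv2.imread("pics/s2.png"),cv2.resize(d["image"][100:380,180:380],None,fx=2,fy=2)])[:560])
```

```text
state t 6.15 p [0.452 0.048 0.187] q [ 0.51  0.54  1.71 -0.76  1.69  0.93] F [ 0.6 -0.2 -2.1] w 0.0436 rot left deg 1.5 dist [ 0.0015 -0.009  -0.0064]
{"dp":[0.011, 0.001, 0.003],"angular":[-0.002, -0.0, 0.001],"gripper":30},
{"dp":[0.011, 0.001, 0.003],"angular":[-0.002, -0.0, 0.001],"gripper":30},
{"dp":[0.011, 0.001, 0.003],"angular":[-0.002, -0.0, 0.001],"gripper":30},
{"dp":[0.011, 0.001, 0.003],"angular":[-0.002, -0.0, 0.001],"gripper":30},
{"dp":[0.011, 0.001, 0.003],"angular":[-0.002, -0.0, 0.001],"gripper":30},
{"dp":[0.011, 0.001, 0.003],"angular":[-0.002, -0.0, 0.001],"gripper":30},
{"dp":[0.011, 0.001, 0.003],"angular":[-0.002, -0.0, 0.001],"gripper":30},
{"dp":[0.011, 0.001, 0.003],"angular":[-0.002, -0.0, 0.001],"gripper":30},
```

View pics/ts2.png

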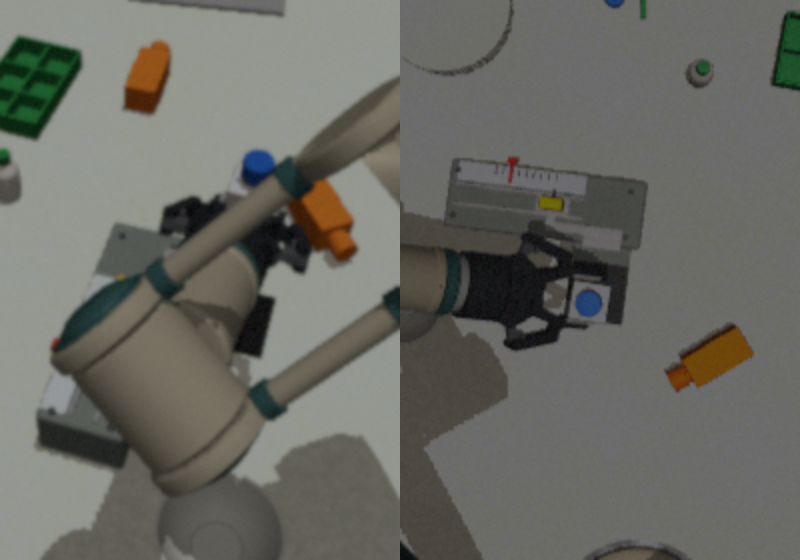

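The bottle is held upright above the pad: cap at (588,303) in the right half, pad at (610,295). I'll measure the cap centre and the gripper's clearance to the housing.

Run:
```python
from h import *
d=dict(np.load("top1.npz"));P=cloud(d);hsv=cv2.cvtColor(d["image"],cv2.COLOR_BGR2HSV)
k=np.zeros(hsv.shape[:2],bool);k[225:275,250:300]=((hsv[...,0]>95)&(hsv[...,0]<130)&(hsv[...,1]>110))[225:275,250:300]
v,u=np.nonzero(k);zc=np.percentile(P[k][:,2],[10,50,90]);print(k.sum(),zc,u.mean(),v.mean(),ray(d,u.mean(),v.mean(),zc[1]),np.median(P[k],0))
c=P[k];c=c[np.abs(c[:,2]-zc[1])<.006];(x,y),rad=cv2.minEnclosingCircle(c[:,:2].astype(np.float32));print("circle",x,y,rad)
yaw=np.radians(-8.86);tx=np.array([np.cos(yaw),np.sin(yaw)]);ty=np.array([-tx[1],tx[0]]);O=np.array([.5786,.1087])
L=np.stack([(P[...,:2]-O)@tx,(P[...,:2]-O)@ty,P[...,2]],-1)
g=(L[...,2]>.13)&(abs(L[...,1])<.1)&(L[...,0]<0)
q=L[g]
for a in np.arange(-.09,.09,.02):
    b=q[abs(q[:,1]-a)<.01]; 
    if len(b): i=b[:,0].argmax();print(round(a,2),b[i].round(3),"min",b[:,0].min().round(3))
print("cap local",(np.array([x,y])-O)@tx,(np.array([x,y])-O)@ty)
w=(P[...,2]>.17)&(P[...,2]<.235)&~k;w[:225]=0;w[275:]=0;w[:,:255]=0;w[:,300:]=0;
wh=w&(hsv[...,1]<60)&(hsv[...,2]>100);print("white",wh.sum(),np.median(P[wh],0))
```

```text
135 [0.25319011 0.25596906 0.25872171] 273.962962962963 251.11111111111111 [0.45323203 0.05672694 0.25596906] [0.45333268 0.05664896 0.25596906]
circle 0.45265093445777893 0.05716906115412712 0.014377730898559093
-0.09 [-0.093 -0.084  0.156] min -0.138
-0.07 [-0.08  -0.063  0.198] min -0.149
-0.05 [-0.064 -0.04   0.216] min -0.162
-0.03 [-0.058 -0.024  0.229] min -0.174
-0.01 [-0.05  -0.     0.242] min -0.336
0.01 [-0.049  0.007  0.237] min -0.315
0.03 [-0.074  0.022  0.234] min -0.316
0.05 [-0.078  0.049  0.255] min -0.32
0.07 [-0.078  0.063  0.266] min -0.325
cap local -0.1165093678155823 -0.07031480626801971
white 155 [0.45175823 0.05061004 0.22870932]
```

Run:
```python
from plan import *; from k import *
s,p,r=tool();plan(p+[.001,-.001,-.122],Mp[1],7,30)
```

```text
state t 6.25 p [0.452  0.0495 0.184 ] q [ 0.51  0.55  1.71 -0.76  1.68  0.93] F [-1.  -0.1 -2.3] w 0.0436 rot left deg 1.1 dist [ 0.001 -0.001 -0.122]
{"dp":[0.072, 0.126, -0.001],"angular":[-0.002, -0.0, 0.001],"gripper":30},
{"dp":[0.072, 0.126, -0.0],"angular":[-0.002, -0.0, 0.001],"gripper":30},
{"dp":[0.073, 0.126, -0.0],"angular":[-0.002, -0.0, 0.001],"gripper":30},
{"dp":[0.073, 0.126, 0.0],"angular":[-0.002, -0.0, 0.001],"gripper":30},
{"dp":[0.073, 0.126, 0.0],"angular":[-0.002, -0.0, 0.001],"gripper":30},
{"dp":[0.073, 0.126, 0.001],"angular":[-0.002, -0.0, 0.001],"gripper":30},
{"dp":[0.073, 0.125, 0.001],"angular":[-0.002, -0.0, 0.001],"gripper":30},
```

arm_command:
  series:
    - {"dp": [0.072,0.126,0],"angular": [-0.002,0,0.001],"gripper": 30}
    - {"dp": [0.072,0.126,0],"angular": [-0.002,0,0.001],"gripper": 30}
    - {"dp": [0.073,0.126,0],"angular": [-0.002,0,0.001],"gripper": 30}
    - {"dp": [0.073,0.126,0],"angular": [-0.002,0,0.001],"gripper": 30}
    - {"dp": [0.073,0.126,0],"angular": [-0.002,0,0.001],"gripper": 30}
    - {"dp": [0.06,0.1,0],"angular": [-0.002,0,0.001],"gripper": 30}
    - {"dp": [0.02,0.04,0],"angular": [0,0,0],"gripper": 30}
    - {"dp": [0,0,0],"angular": [0,0,0],"gripper": 30}

```text
clock: 7.25
position: [0.4529, 0.0471, 0.0713]
ee_rot: [0.583, -0.302, 0.639, -0.4]
contact_force: [0.1, 0.7, -1.8]
width: 0.0431
```

```bash
cat > cap.py <<'E'
from h import *
def cap(d,box):
    P=cloud(d);hsv=cv2.cvtColor(d["image"],cv2.COLOR_BGR2HSV);x0,y0,x1,y1=box
    k=np.zeros(hsv.shape[:2],bool);k[y0:y1,x0:x1]=((hsv[...,0]>95)&(hsv[...,0]<130)&(hsv[...,1]>110))[y0:y1,x0:x1]
    zc=np.median(P[k][:,2]);c=P[k];c=c[np.abs(c[:,2]-zc)<.006];(x,y),rad=cv2.minEnclosingCircle(c[:,:2].astype(np.float32))
    print("cap",k.sum(),"z",zc.round(4),"circle",round(x,4),round(y,4),round(rad,4),"median",np.median(c,0).round(4))
E
python3 - <<'E'
from cap import *
s,p,r=tool();print(s["clock"],p,s["contact_force"],s["width"],s["qpos"].round(2))
d=get_image("top");cap(d,(250,225,305,275))
cv2.imwrite("pics/t3.png",cv2.resize(d["image"][160:290,190:320],None,fx=4,fy=4))
E
```

```text
7.25 [0.45287141 0.04714753 0.07134909] [ 0.0629406   0.73086898 -1.7502909 ] 0.043144177764025265 [ 0.51  0.69  1.79 -0.75  1.51  1.06]
cap 114 z 0.1442 circle 0.4548 0.052 0.0146 median [0.4537 0.0529 0.1442]
```

View pics/t3.png

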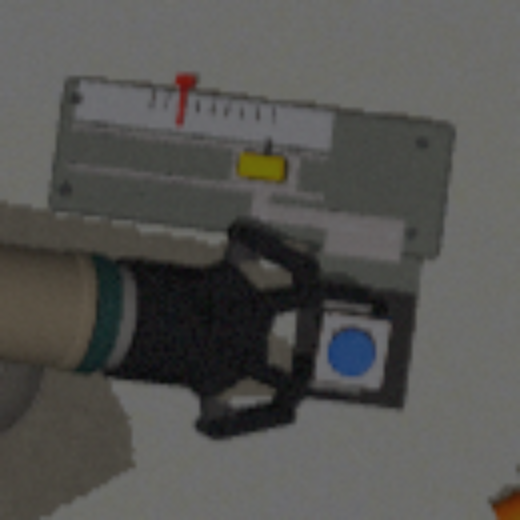

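The bottle sits about 20 mm above the pad, at (352,352) in the crop and nearly centred. I'll shift it about 2 mm and lower it to contact.

Run:
```python
from plan import *; from k import *
s,p,r=tool();plan(p+[.0015,.002,-.020],Mp[1],5,30)
```

```text
state t 7.3 p [0.4529 0.0472 0.0716] q [ 0.51  0.69  1.78 -0.75  1.51  1.06] F [ 0.4  0.3 -1.6] w 0.043 rot left deg 0.4 dist [ 0.0015  0.002  -0.02  ]
{"dp":[0.014, 0.031, 0.002],"angular":[-0.0, -0.001, -0.001],"gripper":30},
{"dp":[0.014, 0.031, 0.002],"angular":[-0.0, -0.001, -0.001],"gripper":30},
{"dp":[0.014, 0.031, 0.002],"angular":[-0.0, -0.001, -0.001],"gripper":30},
{"dp":[0.014, 0.031, 0.002],"angular":[-0.0, -0.001, -0.001],"gripper":30},
{"dp":[0.014, 0.031, 0.002],"angular":[-0.0, -0.001, -0.001],"gripper":30},
```

arm_command:
  series:
    - {"dp": [0.014,0.03,0.002],"angular": [0,-0.001,-0.001],"gripper": 30}
    - {"dp": [0.014,0.03,0.002],"angular": [0,-0.001,-0.001],"gripper": 30}
    - {"dp": [0.014,0.03,0.002],"angular": [0,0,0],"gripper": 30}
    - {"dp": [0.014,0.03,0.002],"angular": [0,0,0],"gripper": 30}
    - {"dp": [0.01,0.02,0.002],"angular": [0,0,0],"gripper": 30}
    - {"dp": [0,0,0],"angular": [0,0,0],"gripper": 30}
    - {"dp": [0,0,0],"angular": [0,0,0],"gripper": 30}
    - {"dp": [0,0,0],"angular": [0,0,0],"gripper": 30}

```text
clock: 8.3
position: [0.4552, 0.0491, 0.0529]
ee_rot: [0.585, -0.303, 0.637, -0.4]
contact_force: [-0.4, 0.2, -2.1]
width: 0.0431
```

Run:
```python
from cap import *
s,p,r=tool();print(s["clock"],p,s["contact_force"],s["width"])
cap(get_image("top"),(250,225,305,275))
```

```text
8.3 [0.45519387 0.04907784 0.05287197] [-0.35365726  0.23418522 -2.10637656] 0.043086100767352496
cap 110 z nan circle 0.0 0.0 0.0 median [nan nan nan]
  return _methods._mean(a, axis=axis, dtype=dtype,
  ret = um.true_divide(
```

arm_command:
  series:
    - {"dp": [0.005,0.009,0],"angular": [0,0,0],"gripper": 30}
    - {"dp": [0,0,0],"angular": [0,0,0],"gripper": 30}
    - {"dp": [0.005,0.009,0],"angular": [0,0,0],"gripper": 30}
    - {"dp": [0,0,0],"angular": [0,0,0],"gripper": 30}
    - {"dp": [0,0,0],"angular": [0,0,0],"gripper": 30}
    - {"dp": [0,0,0],"angular": [0,0,0],"gripper": 30}
    - {"dp": [0,0,0],"angular": [0,0,0],"gripper": 30}
    - {"dp": [0,0,0],"angular": [0,0,0],"gripper": 30}

```text
clock: 9.35
position: [0.4553, 0.049, 0.0511]
ee_rot: [0.585, -0.303, 0.637, -0.401]
contact_force: [-0.2, -0.1, -1.5]
width: 0.0433
```

```bash
sed -i 's/zc=np.median/zc=np.nanmedian/' cap.py
python3 - <<'E'
from cap import *
s,p,r=tool();print(s["clock"],p,s["contact_force"],s["moment"],s["width"])
cap(get_image("top"),(250,225,305,275))
E
```

```text
9.35 [0.45532765 0.0490361  0.05109194] [-0.16560594 -0.14801547 -1.4562956 ] [ 0.56725697 -0.11162153 -0.03014523] 0.043311617364036895
cap 109 z 0.1241 circle 0.4563 0.0544 0.0143 median [0.4572 0.0535 0.1242]
```

arm_command:
  series:
    - {"dp": [0.005,0.01,0],"angular": [0,0,0],"gripper": 30}
    - {"dp": [0,0,0],"angular": [0,0,0],"gripper": 30}
    - {"dp": [0,0,0],"angular": [0,0,0],"gripper": 30}
    - {"dp": [0,0,0],"angular": [0,0,0],"gripper": 44}
    - {"dp": [0,0,0],"angular": [0,0,0],"gripper": 50}
    - {"dp": [0,0,0],"angular": [0,0,0],"gripper": 60}
    - {"dp": [0,0,0],"angular": [0,0,0],"gripper": 60}
    - {"dp": [0,0,0],"angular": [0,0,0],"gripper": 60}

```text
clock: 10.4
position: [0.4552, 0.0486, 0.051]
ee_rot: [0.584, -0.304, 0.636, -0.402]
contact_force: [0.2, -1.4, 0.6]
width: 0.0603
```

Run:
```python
from cap import *
s,p,r=tool();print(s["clock"],p,s["contact_force"],s["moment"],s["width"])
d=get_image("top");cap(d,(250,225,305,275));cv2.imwrite("pics/t4.png",cv2.resize(d["image"][160:290,190:320],None,fx=4,fy=4))
from plan import *
print(r.as_matrix().round(3))
plan(p-.14*r.as_matrix()[:,0],None,5,60)
```

```text
10.4 [0.45524779 0.04863578 0.05101416] [ 0.2424728  -1.42536176  0.61200031] [ 0.39101414  0.00551025 -0.00203066] 0.0603258843467101
cap 114 z 0.1239 circle 0.4569 0.0548 0.0146 median [0.4575 0.0547 0.1242]
[[-0.133  0.082  0.988]
 [-0.856  0.492 -0.156]
 [-0.499 -0.867  0.005]]
state t 10.45 p [0.4553 0.0486 0.051 ] q [ 0.51  0.72  1.79 -0.76  1.48  1.09] F [ 0.5  0.4 -0.7] w 0.06 rot left deg 0.0 dist [0.0186 0.1199 0.0698]
{"dp":[-0.233, 0.0, -0.0],"angular":[0.0, 0.0, 0.0],"gripper":60},
{"dp":[-0.233, 0.0, -0.0],"angular":[0.0, 0.0, 0.0],"gripper":60},
{"dp":[-0.233, 0.0, -0.0],"angular":[0.0, 0.0, 0.0],"gripper":60},
{"dp":[-0.233, 0.0, -0.0],"angular":[0.0, 0.0, 0.0],"gripper":60},
{"dp":[-0.233, 0.0, -0.0],"angular":[0.0, 0.0, 0.0],"gripper":60},
```

View pics/t4.png

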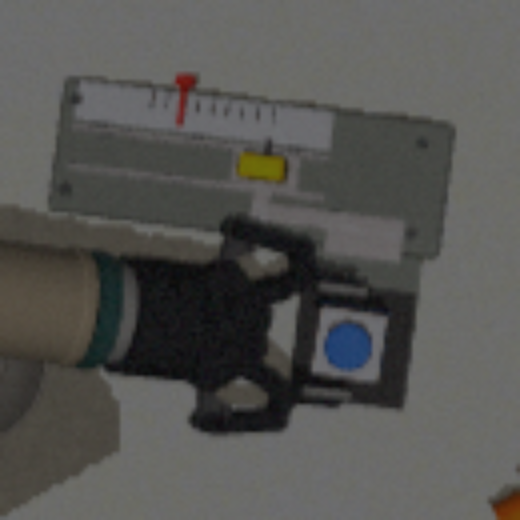

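The bottle stands free on the pad, with the cap at (348,345), z 0.124 and both pads clear. I'll retreat along the tool axis, then up.

arm_command:
  series:
    - {"dp": [-0.1,0,0],"angular": [0,0,0],"gripper": 60}
    - {"dp": [-0.2,0,0],"angular": [0,0,0],"gripper": 60}
    - {"dp": [-0.25,0,0],"angular": [0,0,0],"gripper": 60}
    - {"dp": [-0.25,0,0],"angular": [0,0,0],"gripper": 60}
    - {"dp": [-0.25,0,0],"angular": [0,0,0],"gripper": 60}
    - {"dp": [-0.15,-0.26,0],"angular": [0,0,0],"gripper": 60}
    - {"dp": [-0.15,-0.26,0],"angular": [0,0,0],"gripper": 60}
    - {"dp": [-0.15,-0.26,0],"angular": [0,0,0],"gripper": 60}

```text
clock: 11.45
position: [0.4715, 0.1648, 0.2268]
ee_rot: [0.583, -0.306, 0.637, -0.4]
contact_force: [-0.4, 1.0, -0.5]
width: 0.0604
```

```bash
cat >> k.py <<'E'
YT=81.14
Mt={s:frame(-Z,s*az(YT)) for s in(1,-1)}      # jaws along tester y
Mx={s:frame(-Z,s*az(YT-90)) for s in(1,-1)}   # jaws along tester x
E
python3 - <<'E'
from plan import *; from k import *
from cap import cap
s,p,r=tool()
g=np.array([.5693,.1103]);pp=s["qpos"][1]+s["qpos"][2]
for nm,M in(("t",Mt),("x",Mx)):
  for sg in(1,-1): print(nm,sg,wrist(M[sg],np.arctan2(.11,.57),1.8).round(2),round(np.degrees((r.inv()*R.from_matrix(M[sg])).magnitude())))
d=get_image("top");cap(d,(250,225,305,275));np.savez("top2.npz",**d)
plan(np.array([.5693,.1103,.20]),Mx[1],10,60)
E
```

```text
t 1 [-0.    1.34 -1.23] 105
t -1 [-0.    1.34  1.92] 105
x 1 [0.   1.34 0.35] 60
x -1 [ 0.    1.34 -2.8 ] 180
cap 110 z 0.1239 circle 0.4568 0.0548 0.0146 median [0.4575 0.0536 0.124 ]
state t 11.5 p [0.4724 0.165  0.2318] q [ 0.64  0.6   1.44 -0.7   1.9   0.86] F [ 1.1 -0.1  3.8] w 0.0601 rot left deg 60.0 dist [ 0.0969 -0.0547 -0.0318]
{"dp":[0.042, 0.007, 0.087],"angular":[-0.0, 0.0, 0.067],"gripper":60},
{"dp":[0.042, 0.003, 0.087],"angular":[-0.0, 0.0, 0.067],"gripper":60},
{"dp":[0.042, -0.002, 0.087],"angular":[-0.0, 0.0, 0.067],"gripper":60},
{"dp":[0.042, -0.006, 0.087],"angular":[-0.0, 0.0, 0.067],"gripper":60},
{"dp":[0.041, -0.01, 0.087],"angular":[-0.0, 0.0, 0.067],"gripper":60},
{"dp":[0.039, -0.015, 0.087],"angular":[-0.0, 0.0, 0.067],"gripper":60},
{"dp":[0.038, -0.019, 0.087],"angular":[-0.0, 0.0, 0.067],"gripper":60},
{"dp":[0.035, -0.023, 0.087],"angular":[-0.0, 0.0, 0.067],"gripper":60},
{"dp":[0.033, -0.026, 0.087],"angular":[-0.0, 0.0, 0.067],"gripper":60},
{"dp":[0.03, -0.03, 0.087],"angular":[-0.0, 0.0, 0.067],"gripper":60},
```

Run:
```python
from h import *
yaw=np.radians(-8.86);tx=np.array([np.cos(yaw),np.sin(yaw)]);ty=np.array([-tx[1],tx[0]]);O=np.array([.5786,.1087])
loc=lambda p:np.round([(p[:2]-O)@tx,(p[:2]-O)@ty],4)
out=[]
for n,box in(("top0",(222,172,275,216)),("side0",(245,225,305,300))):
    d=dict(np.load(n+".npz"));im=d["image"];x0,y0,x1,y1=box;P=cloud(d)
    h=cv2.cvtColor(im,cv2.COLOR_BGR2HSV);H,S,V=[h[...,i].astype(int) for i in range(3)]
    B=np.zeros(H.shape,bool);B[y0:y1,x0:x1]=1
    y=B&(H>18)&(H<36)&(S>100); r=B&((H<9)|(H>170))&(S>90)
    v,u=np.nonzero(y);print(n,"yellow n",y.sum(),u.min(),u.max(),v.min(),v.max(),"z",np.nanpercentile(P[y][:,2],[5,95]).round(3))
    t=y&(P[...,2]>.100);vt,ut=np.nonzero(t);print("  grip top",loc(ray(d,ut.mean(),vt.mean(),.112)),loc(np.nanmedian(P[t],0)),t.sum())
    v,u=np.nonzero(r)
    for vv in np.unique(v):
        uu=u[v==vv];w=S[vv,uu]-60;uc=(uu*w).sum()/w.sum();print("  red row",vv,uu.min(),uu.max(),round(uc,2),loc(ray(d,uc,vv,.065)),np.nanmedian(P[vv,uu,2]).round(3))
    out.append(cv2.resize(cv2.convertScaleAbs(im[y0:y1,x0:x1],alpha=1.6 if n=="top0" else 1.2),None,fx=7,fy=7,interpolation=cv2.INTER_CUBIC)[:525])
hh=max(o.shape[0] for o in out);out=[cv2.copyMakeBorder(o,0,hh-o.shape[0],0,0,0) for o in out]
o=np.hstack(out);cv2.imwrite("pics/mk.png",o);print(o.shape)
```

```text
top0 yellow n 76 249 261 198 205 z [0.103 0.118]
  grip top [-0.0084  0.    ] [-0.0081 -0.0004] 72
  red row 178 235 236 235.45 [0.0454 0.0636] 0.076
  red row 179 234 238 235.87 [0.043  0.0621] 0.072
  red row 180 234 238 235.83 [0.0404 0.0618] 0.071
  red row 181 235 238 236.2 [0.0379 0.0604] 0.072
  red row 182 235 236 235.5 [0.035  0.0618] 0.073
  red row 183 235 236 235.44 [0.0324 0.0616] 0.067
  red row 184 235 236 235.33 [0.0297 0.0614] 0.072
  red row 185 235 236 235.18 [0.0271 0.0614] 0.07
  red row 186 235 235 235.0 [0.0244 0.0615] 0.068
  red row 187 235 235 235.0 [0.0218 0.0611] 0.071
  red row 188 234 235 234.79 [0.0191 0.0612] 0.076
  red row 189 234 235 234.56 [0.0164 0.0614] 0.073
  red row 190 234 235 234.47 [0.0137 0.0612] 0.07
side0 yellow n 185 285 295 237 260 z [0.075 0.112]
  grip top [-0.0128  0.0063] [-0.0125  0.0046] 111
  red row 269 257 258 257.55 [0.0424 0.0536] 0.071
  red row 270 257 259 258.0 [0.0406 0.0555] 0.071
  red row 271 256 260 257.95 [0.0398 0.0578] 0.07
  red row 272 256 261 258.28 [0.0383 0.0598] 0.071
  red row 273 256 263 258.99 [0.0361 0.0616] 0.071
  red row 274 256 268 260.9 [0.0315 0.0626] 0.068
  red row 275 257 270 265.38 [0.0221 0.0618] 0.069
  red row 276 270 270 270.0 [0.0123 0.061 ] 0.07
(525, 791, 3)
```

View pics/mk.png

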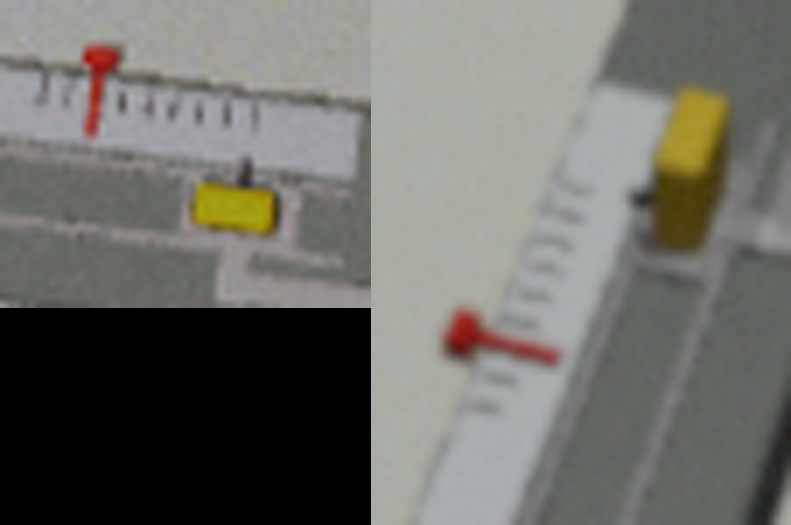

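Run:
```python
from h import *
yaw=np.radians(-8.86);tx=np.array([np.cos(yaw),np.sin(yaw)]);ty=np.array([-tx[1],tx[0]]);O=np.array([.5786,.1087])
loc=lambda p:np.round([(p[:2]-O)@tx,(p[:2]-O)@ty],4)
for n,box in(("top0",(250,190,264,199)),("side0",(277,247,290,259))):
    d=dict(np.load(n+".npz"));im=d["image"];x0,y0,x1,y1=box
    g=cv2.cvtColor(im,cv2.COLOR_BGR2GRAY);print(n);print(g[y0:y1,x0:x1])
d=dict(np.load("top0.npz"))
for u,v in((257,194),(256.8,195),(256.8,196)):print(loc(ray(d,u,v,.069)))
d=dict(np.load("side0.npz"))
for u,v in((282.7,252.6),(283.5,252.8)):print("s",loc(ray(d,u,v,.069)))
```

```text
top0
[[ 98 100 102  98  94 101 101  99  87 101 100 101 102  99]
 [102 102 102 103 101 101 103 100  97 103 101 102 101 101]
 [102 100 100 100  99 100 101  99 102 101 101 101 100 103]
 [100 103 100  99  99 100 101 100 102 101 101 101  99 101]
 [ 91 100 100 101 103 101  86  78 102  99 102 101 100  99]
 [ 75  79  78  84  83  87  70  49  93 101  98 100 103 100]
 [ 84  83  74  81  74  77  58  37  74  77  78  81  74  81]
 [ 87  63  62  66  79  75  39  39  82  85  75  76  61  65]
 [ 88  73  68  68  66  62  39  36  62  62  67  85  75  76]]
side0
[[143 142 142 142 143 143 140 134 112 110 113 117 118]
 [143 143 143 144 143 143 142 131 101  95  99 104 110]
 [141 143 143 144 144 143 139 125  88  71  77  82  87]
 [142 143 143 143 142 140 137 114  74  53  56  60  64]
 [142 142 143 143 136 126 117  93  65  50  51  55  52]
 [141 143 143 140 123  95  82  63  53  51  50  50  49]
 [143 144 143 138 116  75  43  40  44  50  51  50  52]
 [144 142 142 140 127  89  64  61  53  51  52  48  50]
 [143 144 143 142 131 108  92  85  63  51  51  51  51]
 [144 142 143 140 127 105  96  91  67  52  52  51  49]
 [143 142 142 136 119  95  87  83  63  51  50  51  55]
 [142 142 143 133 110  89  73  67  58  51  51  52  51]]
[0.0121 0.0005]
[0.0095 0.0006]
[0.0069 0.0002]
s [0.0062 0.0009]
s [0.0044 0.0008]
```

The mark lies at tester y ≈ +61.3 mm and the pointer at ≈ +0.6 mm in both views, so the travel is about 60.7 mm, within the stated 30–62 mm. The crop showed the pointer at (247,170) and the mark line at (93,110). I'll move above the grip.

Run:
```python
from plan import *; from k import *
plan(np.array([.5693,.1107,.20]),Mx[1],8,60)
```

```text
state t 11.5 p [0.4724 0.165  0.2318] q [ 0.64  0.6   1.44 -0.7   1.9   0.86] F [ 1.1 -0.1  3.8] w 0.0601 rot left deg 60.0 dist [ 0.0969 -0.0543 -0.0318]
{"dp":[0.052, 0.009, 0.108],"angular":[-0.0, 0.001, 0.083],"gripper":60},
{"dp":[0.053, 0.002, 0.108],"angular":[-0.0, 0.001, 0.083],"gripper":60},
{"dp":[0.052, -0.005, 0.108],"angular":[-0.0, 0.001, 0.083],"gripper":60},
{"dp":[0.051, -0.011, 0.108],"angular":[-0.0, 0.001, 0.083],"gripper":60},
{"dp":[0.049, -0.018, 0.108],"angular":[-0.0, 0.001, 0.083],"gripper":60},
{"dp":[0.046, -0.024, 0.108],"angular":[-0.0, 0.001, 0.083],"gripper":60},
{"dp":[0.043, -0.03, 0.108],"angular":[-0.0, 0.001, 0.083],"gripper":60},
{"dp":[0.038, -0.036, 0.108],"angular":[-0.0, 0.001, 0.083],"gripper":60},
```

arm_command:
  series:
    - {"dp": [0.05,0.01,0.108],"angular": [0,0.001,0.083],"gripper": 60}
    - {"dp": [0.05,0,0.108],"angular": [0,0.001,0.083],"gripper": 60}
    - {"dp": [0.05,-0.005,0.108],"angular": [0,0.001,0.083],"gripper": 60}
    - {"dp": [0.05,-0.01,0.108],"angular": [0,0.001,0.083],"gripper": 60}
    - {"dp": [0.05,-0.018,0.108],"angular": [0,0.001,0.083],"gripper": 60}
    - {"dp": [0.046,-0.024,0.108],"angular": [0,0.001,0.083],"gripper": 60}
    - {"dp": [0.043,-0.03,0.108],"angular": [0,0.001,0.083],"gripper": 60}
    - {"dp": [0.038,-0.036,0.108],"angular": [0,0.001,0.083],"gripper": 60}

```text
clock: 12.5
position: [0.5718, 0.1192, 0.2046]
ee_rot: [0.707, 0.064, 0.703, -0.041]
contact_force: [0.1, 0.4, -0.5]
width: 0.0601
```

Run:
```python
from plan import *; from k import *
get_image("top")
plan(np.array([.5693,.1107,.15]),Mx[1],4,60)
```

```text
state t 12.55 p [0.5732 0.1148 0.2043] q [0.06 0.3  1.54 0.03 1.29 0.2 ] F [-1.  -2.6 -0. ] w 0.06 rot left deg 1.9 dist [-0.0039 -0.0041 -0.0543]
{"dp":[0.113, -0.013, -0.007],"angular":[0.0, 0.001, -0.005],"gripper":60},
{"dp":[0.113, -0.012, -0.007],"angular":[0.0, 0.001, -0.005],"gripper":60},
{"dp":[0.113, -0.011, -0.007],"angular":[0.0, 0.001, -0.005],"gripper":60},
{"dp":[0.113, -0.01, -0.007],"angular":[0.0, 0.001, -0.005],"gripper":60},
```

arm_command:
  series:
    - {"dp": [0,0,0],"angular": [0,0,0],"gripper": 60}
    - {"dp": [0.11,-0.012,-0.007],"angular": [0,0,-0.005],"gripper": 60}
    - {"dp": [0.11,-0.012,-0.007],"angular": [0,0,-0.005],"gripper": 60}
    - {"dp": [0.11,-0.012,-0.007],"angular": [0,0,-0.005],"gripper": 60}
    - {"dp": [0.06,0,-0.007],"angular": [0,0,0],"gripper": 60}
    - {"dp": [0,0,0],"angular": [0,0,0],"gripper": 60}
    - {"dp": [0,0,0],"angular": [0,0,0],"gripper": 60}
    - {"dp": [0,0,0],"angular": [0,0,0],"gripper": 60}

```text
clock: 13.55
position: [0.5671, 0.1153, 0.1533]
ee_rot: [0.706, 0.054, 0.705, -0.051]
contact_force: [-0.3, 0.7, 0.0]
width: 0.0605
```

Run:
```python
from plan import *; from k import *
plan(np.array([.5693,.1107,.08]),Mx[1],5,60)
```

```text
state t 13.55 p [0.5671 0.1153 0.1533] q [0.08 0.33 1.62 0.   1.18 0.22] F [-0.3  0.7  0. ] w 0.0605 rot left deg 0.5 dist [ 0.0022 -0.0046 -0.0733]
{"dp":[0.122, -0.008, 0.005],"angular":[0.001, 0.0, -0.001],"gripper":60},
{"dp":[0.122, -0.007, 0.005],"angular":[0.001, 0.0, -0.001],"gripper":60},
{"dp":[0.122, -0.007, 0.005],"angular":[0.001, 0.0, -0.001],"gripper":60},
{"dp":[0.122, -0.007, 0.005],"angular":[0.001, 0.0, -0.001],"gripper":60},
{"dp":[0.122, -0.007, 0.005],"angular":[0.001, 0.0, -0.001],"gripper":60},
```

arm_command:
  series:
    - {"dp": [0.12,-0.01,0.005],"angular": [0,0,0],"gripper": 60}
    - {"dp": [0.12,-0.01,0.005],"angular": [0,0,0],"gripper": 60}
    - {"dp": [0.12,-0.01,0.005],"angular": [0,0,0],"gripper": 60}
    - {"dp": [0.12,-0.005,0.005],"angular": [0,0,0],"gripper": 60}
    - {"dp": [0.1,0,0.005],"angular": [0,0,0],"gripper": 60}
    - {"dp": [0,0,0],"angular": [0,0,0],"gripper": 60}
    - {"dp": [0,0,0],"angular": [0,0,0],"gripper": 60}
    - {"dp": [0,0,0],"angular": [0,0,0],"gripper": 60}

```text
clock: 14.55
position: [0.5699, 0.1102, 0.0785]
ee_rot: [0.705, 0.054, 0.705, -0.051]
contact_force: [0.3, 0.4, -0.3]
width: 0.0601
```

Run:
```python
from plan import *; from k import *
plan(np.array([.5693,.1107,.08]),Mx[1],1,60)
d=get_image("side");np.savez("side3.npz",**d);cv2.imwrite("pics/s3.png",cv2.resize(d["image"][190:330,230:390],None,fx=4,fy=4))
```

```text
state t 14.55 p [0.5699 0.1102 0.0785] q [0.07 0.41 1.72 0.   1.02 0.21] F [ 0.3  0.4 -0.3] w 0.0601 rot left deg 0.4 dist [-0.0006  0.0005  0.0015]
{"dp":[-0.012, 0.003, -0.006],"angular":[0.004, 0.0, -0.003],"gripper":60},
```

View pics/s3.png

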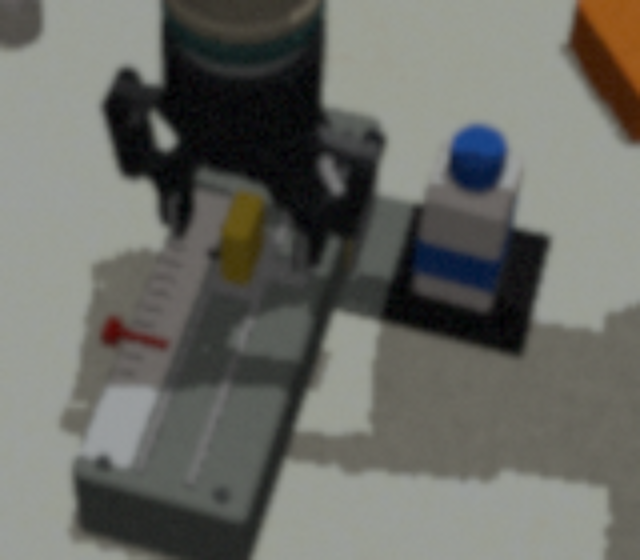

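The bottle stands on the pad at (465,240), and the grip (243,240) is between the open fingers at (175,200) and (310,240). I'll close on the grip.

arm_command:
  series:
    - {"dp": [0,0,0],"angular": [0,0,0],"gripper": 30}
    - {"dp": [0,0,0],"angular": [0,0,0],"gripper": 5}
    - {"dp": [0,0,0],"angular": [0,0,0],"gripper": 5}
    - {"dp": [0,0,0],"angular": [0,0,0],"gripper": 5}
    - {"dp": [0,0,0],"angular": [0,0,0],"gripper": 5}
    - {"dp": [0,0,0],"angular": [0,0,0],"gripper": 5}
    - {"dp": [0,0,0],"angular": [0,0,0],"gripper": 5}
    - {"dp": [0,0,0],"angular": [0,0,0],"gripper": 5}
  grip_force: 60

```text
clock: 15.6
position: [0.5699, 0.1104, 0.0798]
ee_rot: [0.706, 0.052, 0.705, -0.05]
contact_force: [-0.6, 0.4, 0.1]
width: 0.0153
```

Run:
```python
from plan import *; from k import *
s,p,r=tool();np.save("p0.npy",p);t=az(YT)
plan(p+.055*t,None,8,5)
```

```text
state t 15.6 p [0.5699 0.1104 0.0798] q [0.07 0.4  1.72 0.   1.02 0.21] F [-0.6  0.4  0.1] w 0.0153 rot left deg 0.0 dist [0.0085 0.0543 0.    ]
{"dp":[0.0, 0.057, 0.001],"angular":[0.0, 0.0, 0.0],"gripper":5},
{"dp":[0.0, 0.057, 0.001],"angular":[0.0, 0.0, 0.0],"gripper":5},
{"dp":[0.0, 0.057, 0.001],"angular":[0.0, 0.0, 0.0],"gripper":5},
{"dp":[0.0, 0.057, 0.001],"angular":[0.0, 0.0, 0.0],"gripper":5},
{"dp":[0.0, 0.057, 0.001],"angular":[0.0, 0.0, 0.0],"gripper":5},
{"dp":[0.0, 0.057, 0.001],"angular":[0.0, 0.0, 0.0],"gripper":5},
{"dp":[0.0, 0.057, 0.001],"angular":[0.0, 0.0, 0.0],"gripper":5},
{"dp":[0.0, 0.057, 0.001],"angular":[0.0, 0.0, 0.0],"gripper":5},
```

arm_command:
  series:
    - {"dp": [0,0.06,0],"angular": [0,0,0],"gripper": 5}
    - {"dp": [0,0.065,0],"angular": [0,0,0],"gripper": 5}
    - {"dp": [0,0.065,0],"angular": [0,0,0],"gripper": 5}
    - {"dp": [0,0.065,0],"angular": [0,0,0],"gripper": 5}
    - {"dp": [0,0.065,0],"angular": [0,0,0],"gripper": 5}
    - {"dp": [0,0.065,0],"angular": [0,0,0],"gripper": 5}
    - {"dp": [0,0.065,0],"angular": [0,0,0],"gripper": 5}
    - {"dp": [0,0,0],"angular": [0,0,0],"gripper": 5}

```text
clock: 16.6
position: [0.5764, 0.1628, 0.0797]
ee_rot: [0.705, 0.048, 0.706, -0.052]
contact_force: [-1.8, -6.1, 1.3]
width: 0.0152
```

```bash
cat > chk.py <<'E'
from plan import *; from k import *
import sys
s,p,r=tool();p0=np.load("p0.npy");t=az(YT);print("t",s["clock"],"travel",((p-p0)@t).round(4),"x",((p-p0)@az(YT-90)).round(4),"z",p[2].round(4),"F",np.round(s["contact_force"],1),"w",s["width"].round(4))
d=get_image("side");np.savez("side4.npz",**d)
cv2.imwrite("pics/"+sys.argv[1],cv2.resize(d["image"][225:325,225:345],None,fx=6,fy=6,interpolation=cv2.INTER_CUBIC))
E
python3 chk.py s4.png
```

```text
Traceback (most recent call last):
  File "chk.py", line 3, in <module>
    s,p,r=tool();p0=np.load("p0.npy");t=az(YT);print("t",s["clock"],"travel",((p-p0)@t).round(4),"x",((p-p0)@az(YT-90)).round(4),"z",p[2].round(4),"F",np.round(s["contact_force"],1),"w",s["width"].round(4))
                                                                                                                                                                                          ^^^^^^^^^^^^^^^^
AttributeError: 'float' object has no attribute 'round'
```

The travel is 52.8 mm at about 6.4 N, as expected from the spring. I'll go another 8 mm and then look.

arm_command:
  series:
    - {"dp": [0,0.02,0],"angular": [0,0,0],"gripper": 5}
    - {"dp": [0,0.02,0],"angular": [0,0,0],"gripper": 5}
    - {"dp": [0,0.02,0],"angular": [0,0,0],"gripper": 5}
    - {"dp": [0,0.01,0],"angular": [0,0,0],"gripper": 5}
    - {"dp": [0,0,0],"angular": [0,0,0],"gripper": 5}
    - {"dp": [0,0,0],"angular": [0,0,0],"gripper": 5}
    - {"dp": [0,0,0],"angular": [0,0,0],"gripper": 5}
    - {"dp": [0,0,0],"angular": [0,0,0],"gripper": 5}

```text
clock: 17.6
position: [0.5771, 0.1676, 0.0798]
ee_rot: [0.705, 0.042, 0.706, -0.056]
contact_force: [-1.1, -5.9, 2.4]
width: 0.0153
```

```bash
sed -i 's/s\["width"\].round(4)/round(s["width"],4)/;s/s\["clock"\],"travel"/round(s["clock"],2),"travel"/' chk.py; python3 chk.py s4.png
```

```text
t 17.6 travel 0.0577 x -0.0017 z 0.0798 F [-1.1 -5.9  2.4] w 0.0153
```

View pics/s4.png

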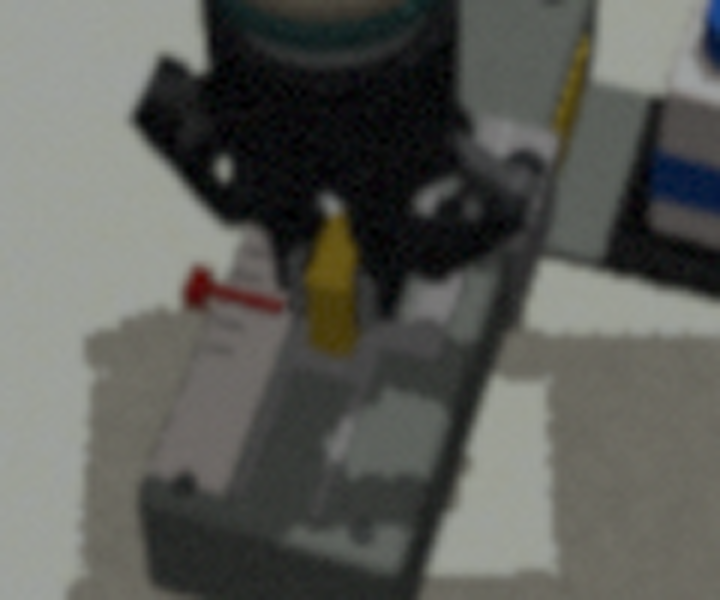

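The pointer is hidden behind the finger at about (290,300). The grip's +y face bottom at (332,352) is visible, so I'll compare that with its rest image.

```bash
cat > gy.py <<'E'
from h import *
yaw=np.radians(-8.86);tx=np.array([np.cos(yaw),np.sin(yaw)]);ty=np.array([-tx[1],tx[0]]);O=np.array([.5786,.1087])
def meas(d,n):
    h=cv2.cvtColor(d["image"],cv2.COLOR_BGR2HSV);H,S=h[...,0],h[...,1];P=cloud(d)
    y=(H>15)&(H<38)&(S>90);y[:225]=0;y[300:]=0;y[:,:270]=0;y[:,300:]=0
    nn,lab,st,_=cv2.connectedComponentsWithStats(y.astype(np.uint8));i=1+st[1:,4].argmax();y=lab==i
    L=(P[...,:2]-O)@ty; f=y&(P[...,2]<.10)
    v,u=np.nonzero(y);c=np.median(u[v>v.max()-4]);
    # bottom edge by saturation half level in centre columns
    es=[]
    for cc in range(int(c)-2,int(c)+3):
        col=S[v.max()-6:v.max()+7,cc].astype(float);hi,lo=col[:3].mean(),col[-3:].mean();k=np.nonzero(col<(hi+lo)/2)[0][0]
        e=v.max()-6+k-1+(col[k-1]-(hi+lo)/2)/(col[k-1]-col[k]);es.append((ray(d,cc,e,.067)[:2]-O)@ty)
    print(n,"rows",v.min(),v.max(),"face y by depth",np.nanmedian(L[f]).round(4),f.sum(),"edge y",np.median(es).round(4),np.round(es,4))
E
python3 - <<'E'
from gy import *
for n in("side0","side3","side4"): meas(dict(np.load(n+".npz")),n)
E
```

```text
side0 rows 237 260 face y by depth 0.0153 79 edge y 0.013 [0.0138 0.0132 0.013  0.0124 0.0112]
side3 rows 238 260 face y by depth 0.0153 86 edge y 0.0137 [0.0138 0.0136 0.0137 0.0137 0.0123]
side4 rows 260 283 face y by depth 0.0738 64 edge y 0.0719 [0.0717 0.0722 0.0723 0.0719 0.0709]
```

Images give a travel of 58.5 mm (TCP says 57.7), so the pointer is about 2 mm short, already inside the tolerance. I'll creep in the rest, with a small push in each row against sag.

arm_command:
  series:
    - {"dp": [0,0.008,0],"angular": [0,0,0],"gripper": 5}
    - {"dp": [0,0.008,0],"angular": [0,0,0],"gripper": 5}
    - {"dp": [0,0.006,0],"angular": [0,0,0],"gripper": 5}
    - {"dp": [0,0.006,0],"angular": [0,0,0],"gripper": 5}
    - {"dp": [0,0.006,0],"angular": [0,0,0],"gripper": 5}
    - {"dp": [0,0.005,0],"angular": [0,0,0],"gripper": 5}
    - {"dp": [0,0.005,0],"angular": [0,0,0],"gripper": 5}
    - {"dp": [0,0.005,0],"angular": [0,0,0],"gripper": 5}

```text
clock: 18.65
position: [0.5772, 0.1687, 0.0798]
ee_rot: [0.704, 0.037, 0.706, -0.06]
contact_force: [-1.2, -7.2, 2.3]
width: 0.0151
```

```bash
python3 chk.py s5.png
python3 - <<'E'
from gy import *
meas(dict(np.load("side4.npz")),"now")
d=get_image("side");meas(d,"now2");s,p,r=tool();print(s["clock"],p,s["contact_force"],r.as_matrix().round(3))
E
```

```text
t 18.65 travel 0.0588 x -0.0017 z 0.0798 F [-1.2 -7.2  2.3] w 0.0151
now rows 261 284 face y by depth 0.0752 65 edge y 0.0732 [0.0736 0.0733 0.0732 0.0726 0.0727]
now2 rows 261 284 face y by depth 0.0749 64 edge y 0.0731 [0.0734 0.0733 0.0729 0.0731 0.0721]
18.75 [0.57720233 0.16875165 0.07976393] [-1.39160344 -6.8252156   2.06341728] [[-0.005  0.137  0.991]
 [-0.032  0.99  -0.137]
 [-0.999 -0.032 -0.001]]
```

arm_command:
  series:
    - {"dp": [0,0.008,0],"angular": [0,0,0],"gripper": 5}
    - {"dp": [0,0.007,0],"angular": [0,0,0],"gripper": 5}
    - {"dp": [0,0.007,0],"angular": [0,0,0],"gripper": 5}
    - {"dp": [0,0.006,0],"angular": [0,0,0],"gripper": 5}
    - {"dp": [0,0.006,0],"angular": [0,0,0],"gripper": 5}
    - {"dp": [0,0.005,0],"angular": [0,0,0],"gripper": 5}
    - {"dp": [0,0.005,0],"angular": [0,0,0],"gripper": 5}
    - {"dp": [0,0.005,0],"angular": [0,0,0],"gripper": 5}

```text
clock: 19.75
position: [0.5773, 0.1695, 0.0797]
ee_rot: [0.704, 0.032, 0.707, -0.064]
contact_force: [-0.7, -6.5, 2.0]
width: 0.0153
```

```bash
python3 chk.py s6.png
python3 - <<'E'
from gy import *
from cap import cap
meas(dict(np.load("side4.npz")),"now")
d=get_image("top");cap(d,(250,225,305,275))
d2=get_image("side");meas(d2,"now2");s,p,r=tool();print(s["clock"],p,s["contact_force"],abs(s["qd"]).max())
cv2.imwrite("pics/fin.png",np.hstack([cv2.resize(d["image"][60:290,140:340],(400,460)),cv2.resize(d2["image"][150:380,220:420],(400,460))]))
E
```

```text
t 19.75 travel 0.0596 x -0.0018 z 0.0797 F [-0.7 -6.5  2. ] w 0.0153
now rows 261 284 face y by depth 0.0763 63 edge y 0.074 [0.074  0.0744 0.0745 0.074  0.0734]
cap 108 z 0.1233 circle 0.4565 0.0549 0.0144 median [0.4574 0.0559 0.1235]
now2 rows 260 285 face y by depth 0.0765 64 edge y 0.0742 [0.0744 0.0742 0.0743 0.0741 0.0732]
19.9 [0.57731581 0.16952753 0.07974427] [-0.71376546 -7.11274932  2.36776516] 0.0021425530967307538
```

View pics/fin.png

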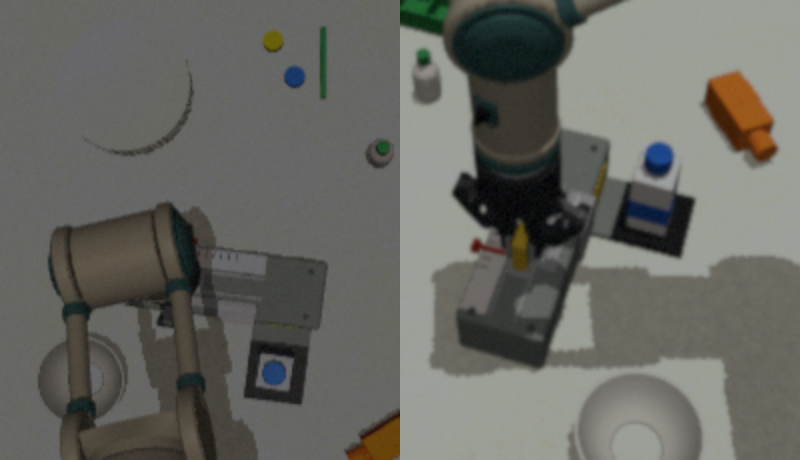

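The bottle stands centred on the pad, with its cap at (274,373) in the left half and (658,160) in the right. The grip at (520,245) is held beside the red mark at (480,246). The estimated travel is 61.0 mm against 60.7 mm needed, still at about 7 N.

```bash
python3 -c "
from rig import sign_off; print(sign_off())"
```

```text
the job is handed in; nothing more can be done
None
```

The bottle is standing upright in the middle of the pad, let go, and the job was handed in with the gripper still holding the shutter at the red mark. The whole run took about 20 s of the 54 s allowed.

- **Bottle:** The cap top measured 123–124 mm above the table, so the base sits on the pad. Its axis is within about 2 mm of my pad-centre estimate. That estimate averages two measurements that differed by 6 mm, still well inside the 18 mm tolerance.
- **Shutter:** The last images gave 61.0 mm of travel against the 60.7 mm needed. It was still, with about 7 N on the wrist.
- **Disagreement:** The tool position gave 59.6 mm of travel, 1.4 mm less than the images, because the tool turned slightly under the spring. Both readings are inside the ±5 mm tolerance.
- **Not seen directly:** The pointer itself was hidden behind a finger at the end, so its position was inferred from the grip's visible face.
- **Bystanders:** The bowl and the reagent bottle looked undisturbed in the last picture. The green box was only partly in view, and the arm never went near it.

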